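Open the dust port fully and start the extractor

ROBOT

A 6-joint arm with a two-finger parallel gripper is mounted at the origin on a cart in front of the work surface, level with it; the furniture and walls round the work are solid. World frame = base frame: x ahead of the robot, y to its left, z up, the work surface at z = 0. Lengths are in mm, angles in rad, forces in N, time in s.
With the tool pointing down it reaches from about 350 to 975 mm from the base axis. Payload 7.1 kg.
Tool frame: the origin (TCP) lies at the very end of the fingers, on their centre line; the grasp point (between the pads) lies 19 mm behind it; z points along the fingers, y is the line along which they close (so a half turn about z gives the same grasp; the last joint's range is limited). The gripper opens to 88 mm and grips with 3 to 60 N. Pads are 20 mm wide; open, the fingers measure 115 mm over their backs; the gripper's body (75 mm by 178 mm) begins 61 mm behind the grasp point.
Start: joints at [1.247, 0.423, 1.63, -0, 1.089, -0.019], TCP at [187.532, 596.185, 222.675] pointing down, gripper open.
Joint ranges: [-3, 3], [-0.9, 2.11], [0.09, 2.58], [-1.31, 4.45], [0.11, 2.69], [-2.54, 2.54]. Speed limits (rad/s): [2.39, 2.39, 3.01, 3.14, 3.14, 3.14].

INTERFACE

Orientations are given as a rotation vector (axis times angle).
In Python, from workcell import get_obs, get_image, job, models gives the robot as it stands.
- The arm moves only by the tool jog_arm, never from a script. Its argument "increments" is one flat list of numbers, 7 for each row, row after row: the turn, a rotation vector about the tool's x, y, z in degrees, then the shift along the tool's x, y, z in mm, then the opening in per cent of the stroke, from 0 (shut) to 100 (fully open). A call has 1 to 12 rows; each row shifts and turns the commanded pose from where the row before left it, along the tool's axes as they then stand; what a row does not reach is not made up. A row lasts 1/8 s, in which the tool goes at most 62.5 mm and 10.7 degrees, less where a joint would pass 70% of its speed; a pose out of reach is approached as far as the arm can. A call is refused whole if a number of a shift passes 62.5 or a number of a turn 10.7, either way. A call with a gripper value outside its range is refused whole. The fingers move at their own pace and stop on an object; the grip force is fixed at half the most. Time passes only in rows, so rows that do not move let the fingers close. It gives the time, the measured TCP pose, the force, the opening and the grip force at its end, in the units of the state.
- get_obs(): the state, without advancing time (a new reading comes with each control period).
- get_image(name): name is "scene" or "top"; returns a dict with "pixels" (420x560x3 uint8, blue, green, red), "depth" (420x560 float32, mm along the optical axis (not along the pixel's ray), 0 where there is no reading), "fx", "fy", "cx", "cy" (pixels), "cam_to_world" (4x4, takes a point from camera to world coordinates). Camera axes: x right, y up, looking along -z (the intrinsics and any distortion apply to the point x, -y, -z); pixel columns grow to the right and rows downward; lengths in mm; the calibration is good to about 2 mm. A picture is of the moment at which its call begins.
- job.close_job(): hands the job in; it is judged then, once.
Trained networks look in the newest picture that a camera, given by its name, has taken for a name from the list of things; names that differ only in an ending like _2 or _b are one class to them, and where a whole thing is asked for, a point or a joint stands for the part that bears it (a point fixed in the world has none). Each returns a list of dicts, best first, with "p" (0 to 1); they miss things now and then, are a little off and sometimes report something else, mostly with a low value. They report only what shows in the picture. A call takes as long as a camera call.
- models.look_for(target, camera): "centre" ([x, y, z] in mm, in world coordinates, good to about 4 mm: the middle of the surface that is visible of it).
- models.regions_of(target, camera): "region" (420x560 bool, what is visible of it).
The state is a dict: "t": time; "qpos": joint angles; "qvel": joint speeds; "joint_torque": joint torques, N m; "ee_pos": TCP position; "orientation": TCP orientation; "ft_force": force on the tool from outside, world axes, zero at the start; "moment": the same for the moment, N m; "width": finger opening in mm; "grasp_force": force on a finger pad.
Only numpy, scipy, OpenCV 4.12 (cv2) and the standard library are available. Lean on these libraries where they do the work, as an engineer would, in place of code of your own. Each camera call takes 0.05 s, during which the arm holds its last target. There are 200 camera calls.

TASK

Get dust extraction running at full for the sander: with the fingertips push the red damper lever on the blue dust port from off, past its half-open notch, all the way to the full-open stop, and only then press the green start button fully down and let it come back up. Leave everything else on the bench where it stands.

Things in the scene. Friction and masses are not known exactly. Their poses are not given: they have to be found in the camera images.
- dust_port: Blue sheet-metal dust port fixed to the bench, 110 (x) x 260 (y) x 75 mm high, round intake snout on its front. Origin: centre of its underside; x points from the front (snout, robot side) to the back, y to the left seen from the front, z up. The red lever stands at y = -40 mm and swings in the plane x = 0; the green button is on the top at x = 0, y = +90 mm.
- damper (a joint): Angle of the red lever, rad: 0 = off (leans 0.55 from upright towards the button, the port's +y), 0.55 = half (upright, in a spring notch), 1.10 = full, at the hard stop (leans 0.55 towards -y). Sprung over crests at 0.22 and 0.88: short of 0.88 it falls back to half, past it it snaps on to the stop (on a crest it may stay standing). Takes about 3 to 8 N at the grip.
- pivot (a point): The lever's pivot axis (along the port's x), in the port's mid plane x = 0, y = -40 mm, 55 mm above the bench. Two steel quadrant cheeks beside the lever's foot (within 12 mm either side in x and 38 mm round the pivot) rise to 93 mm above the bench; white, yellow and green pips on the front one mark off, half and full.
- grip (a point): Point on the axis of the lever's red plastic grip, 110 mm from the pivot; the grip is round, 19 to 23 mm thick, from 62 to 132 mm from the pivot (its top end is about 168 mm above the bench at off and at full, 187 mm when upright).
- start_top (a point): Centre of the top face of the round green start button (32 mm across) at rest, on the top of the dust port; it is pressed straight down.
- start (a joint): Travel of the green start button, m: 0 = up, 0.006 = fully down; a spring of about 5 N at the bottom brings it back.
- palm_sander: Dark palm sander, 92 x 145 x 100 mm, loose, behind the dust port; origin at the centre of its underside. To be left alone.
- sanding_block: Cork-brown sanding block, 66 x 110 x 31 mm, loose, in front of the dust port; origin at the centre of its underside. To be left alone.
- jar: Clear jar with red lid, 65 mm across, 99 mm high, loose, behind the dust port; origin at the centre of its underside. To be left alone.
- tape: Dark tape measure, 36 x 72 x 62 mm, loose, beyond the lever end of the dust port; origin at the centre of its underside. To be left alone.

How it is judged (in metres and radians):
On the way, in this order (a step that is already met when the one before it is completed fails the run):
1. the red lever is at the full-open stop (value of joint damper above 1.05 rad), for 0.2 s.
2. the green start button is pressed down (value of joint start above 0.0045 m), for 0.1 s.
At the end, for the whole second after the job is handed in: The lever rests at the full-open stop (within 0.05 rad), the start button has been pressed and is back up (within 1.5 mm), and the palm sander, sanding block, jar and tape measure stand upright (within 0.15 rad) within 20 mm of where they were (value of joint damper above 1.05 rad and value of joint start below 0.0015 m and distance of each of palm_sander, sanding_block, jar, tape from where it was at the start of the episode below 0.02 m and angle between each of palm_sander, sanding_block, jar, tape's own z axis and vertical below 0.15 rad); the robot touches nothing.
It fails at once if the arm or the gripper's body, not the fingers, pushes on the dust port, its lever or its button (contact force between the arm and dust_port above 5 N).
It fails at once if the start button is pressed before the lever has reached full open (value of joint start above 0.003 m and value of joint damper below 1 rad).
It fails at once if the palm sander, sanding block, jar or tape measure is shoved or lifted (more than 20 mm) (distance of any of palm_sander, sanding_block, jar, tape from where it was at the start of the episode above 0.02 m).
It also fails if it takes over 51 s, if anything falls off the work surface, if the arm or the gripper's body presses on something with over 40 N, if the wrist force passes 120 N, or if a joint passes its speed limit or range.

## Working session

There is one attempt and no reset: what is moved stays moved. The work goes in short steps, Python scripts to look and compute and a tool call to move; the robot and the scene stay as the last step left them, time stands still between calls to the robot, and variables do not carry over. Pictures are saved under pics/ and viewed, at most 10 in all, crops included, and the job is handed in when it is done.

Besides the shell and the picture viewer there is one more tool, called after "Call:" as name(argument=value, ...), one argument or row to a line, values as JSON. jog_arm: Moves the arm, as the interface text tells. Its arguments: {"type":"object","properties":{"increments":{"type":"array"}},"required":["increments"]}

```bash
mkdir -p pics; cat > h.py <<'E'
import numpy as np, cv2
from workcell import get_obs, get_image, job, models
def world(im, mask):
    v,u=np.nonzero(mask & (im["depth"]>0)); d=im["depth"][v,u]
    p=np.stack([(u-im["cx"])/im["fx"]*d, -(v-im["cy"])/im["fy"]*d, -d, np.ones_like(d)])
    return (im["cam_to_world"]@p)[:3].T
E
python3 - <<'E'
from h import *
np.set_printoptions(precision=1,suppress=True)
o=get_obs(); print(o["t"],o["ee_pos"],o["orientation"],o["width"])
ims={}
for c in("scene","top"):
    im=get_image(c); ims[c]=im; cv2.imwrite(f"pics/{c}0.png",im["pixels"])
    print(c,im["fx"],im["cam_to_world"][:3,3])
    for t in("dust_port","damper","grip","start_top","start","pivot","palm_sander","sanding_block","jar","tape"):
        r=models.look_for(t,c)[:2]; print(t,[(np.array(a["centre"]),round(a["p"],2)) for a in r])
    g=models.regions_of("dust_port",c)
    if g:
        P=world(im,g[0]["region"]); Q=P[(P[:,2]>65)&(P[:,2]<85)]
        print("port top",len(Q),np.median(Q,0),cv2.minAreaRect(Q[:,:2].astype(np.float32)))
E
```

```text
0.0 [187.3 595.7 221.9] [-0.5 -3.1  0. ] 87.99606404434486
scene 410.7493136046584 [ 67.3 138.6 723.1]
dust_port [(array([ 530.7, -220.4,   71.2]), 0.74), (array([ 406.3, -399.1,   45.6]), 0.57)]
damper [(array([ 553.4, -226.5,  138.8]), 0.79)]
grip [(array([ 562.9, -222. ,  144.6]), 0.9)]
start_top [(array([ 607.8, -167. ,   98.5]), 0.5)]
start [(array([ 616.2, -167.2,   94.5]), 0.47)]
pivot [(array([ 529.8, -214.5,   77.4]), 0.64), (array([ 562.4, -413.8,   74.3]), 0.61)]
palm_sander [(array([ 697.6, -302.5,   61.9]), 0.56)]
sanding_block [(array([447.7, -91.9,  32. ]), 0.68)]
jar [(array([ 560.8, -411.2,   73. ]), 0.66)]
tape [(array([ 407.7, -399.9,   46.3]), 0.97)]
port top 4287 [ 535.2 -227.7   75.4] ((542.638427734375, -221.35311889648438), (260.9149169921875, 146.73971557617188), 43.41638946533203)
top 515.76084361806 [ 463.3 -272.5 1015.9]
dust_port [(array([ 542.1, -236. ,   74.2]), 0.75)]
damper [(array([ 560.4, -229.9,  149.2]), 0.79)]
grip [(array([ 559.8, -226.7,  148. ]), 0.85)]
start_top [(array([ 614.7, -167.3,   97.6]), 0.82)]
start [(array([ 621. , -170.5,  100. ]), 0.62)]
pivot [(array([ 542.4, -232.1,   75. ]), 0.64)]
palm_sander [(array([ 707.8, -318.4,   69. ]), 0.75), (array([ 460. , -106.8,   33.2]), 0.59)]
sanding_block [(array([ 457.8, -103.6,   31. ]), 0.66)]
jar [(array([ 570. , -424. ,  101.1]), 0.6)]
tape [(array([ 621.2, -168. ,   98.5]), 0.43)]
port top 7645 [ 541.2 -237.2   75.8] ((542.796142578125, -220.3541717529297), (259.5484619140625, 146.16680908203125), 44.158836364746094)
```

View pics/scene0.png

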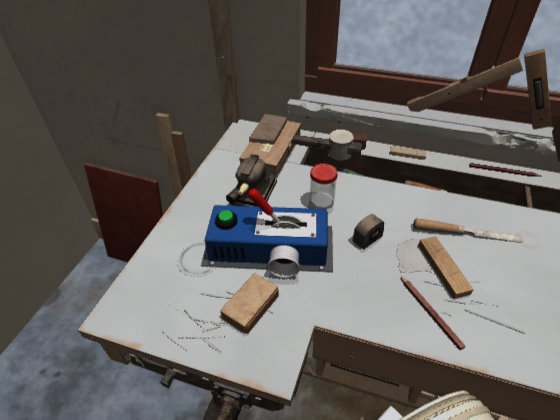

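View pics/top0.png

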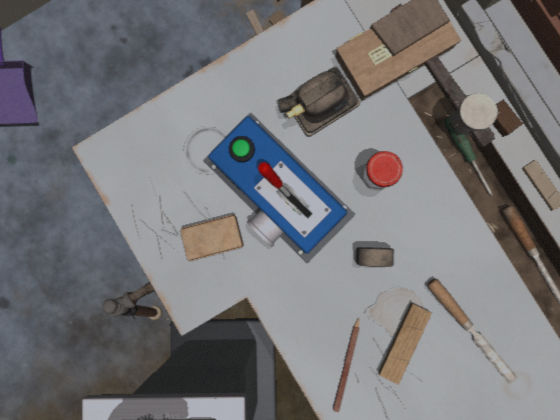

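Both views show the blue port rotated by about 44°. The button end is furthest from the robot (top view, 241,149), the lever leans towards it (270,172), and the snout is at (265,225). The tape is at (375,257), the jar at (384,170), the sander at (320,95) and the block at (212,237). Next I'll refine the port pose.

```bash
python3 - <<'E'
from h import *
np.set_printoptions(precision=1,suppress=True)
for c in("top","scene"):
    im=get_image(c)
    hsv=cv2.cvtColor(im["pixels"],cv2.COLOR_BGR2HSV); H,S,V=cv2.split(hsv)
    R=models.regions_of("dust_port",c)[0]["region"]
    P=world(im,(H>100)&(H<130)&(S>120)); Q=P[(P[:,2]>71)&(P[:,2]<80)]
    Q=Q[np.linalg.norm(Q[:,:2]-[545,-225],axis=1)<180]
    r=cv2.minAreaRect(Q[:,:2].astype(np.float32)); print(c,"blue top",len(Q),r,np.median(Q[:,2]))
    a=np.radians(44); ey=np.array([np.cos(a),np.sin(a)]); ex=np.array([ey[1],-ey[0]])
    print(" x,y ranges", np.percentile(Q[:,:2]@ex,[.5,99.5]),np.percentile(Q[:,:2]@ey,[.5,99.5]))
    G=world(im,(H>45)&(H<85)&(S>120)&(V>60)); G=G[np.linalg.norm(G[:,:2]-[616,-168],axis=1)<40]
    T=G[G[:,2]>np.percentile(G[:,2],50)-3]; print(" green",len(G),(T[:,:2].min(0)+T[:,:2].max(0))/2,T.mean(0),np.percentile(G[:,2],[5,50,95]))
    D=world(im,((H<8)|(H>172))&(S>150)&(V>60)); D=D[(np.linalg.norm(D[:,:2]-[560,-225],axis=1)<60)&(D[:,2]>90)]
    print(" red",len(D),D.mean(0),"x",np.percentile(D[:,:2]@ex,[2,98]),"y",np.percentile(D[:,:2]@ey,[2,98]),"z",np.percentile(D[:,2],[2,98]))
o=get_obs();print(o["t"],o["ee_pos"],o["orientation"],o["ft_force"])
E
```

```text
top blue top 4522 ((554.8426513671875, -233.86639404296875), (256.7200927734375, 108.32451629638672), 44.354957580566406) 75.61585049073284
 x,y ranges [499.5 607.3] [109.3 363.9]
 green 254 [ 619.6 -170. ] [ 619.2 -170.4   97.9] [ 92.6  97.6 100.2]
 red 281 [ 563.2 -225.5  152.6] x [545.2 562. ] y [226.7 269. ] z [118.5 172.2]
scene blue top 2462 ((554.693359375, -235.06976318359375), (257.30914306640625, 112.1816177368164), 44.44146728515625) 75.13366936284899
 x,y ranges [499.2 607.6] [108.9 363. ]
 green 120 [ 620.1 -172.7] [ 618.9 -171.7   97.1] [94.5 96.9 99. ]
 red 222 [ 559.2 -224.3  148.4] x [544.1 559.2] y [225.9 268.5] z [114.9 170.9]
1.4 [187.5 596.2 222.7] [0.5 3.1 0. ] [-0.  -0.2  0.4]
```

Call:
jog_arm(
  increments=[0,0,9,0,0,0,0,0,0,9,0,0,0,0,0,0,9,0,0,0,0,0,0,0,0,0,0,0],
)

```text
t: 1.9
ee_pos: [187.6, 596.2, 222.7]
orientation: [1.187, 2.909, 0.0]
ft_force: [-0.1, -1.3, -0.5]
width: 51.2
grasp_force: 0.0
```

```bash
cat >> h.py <<'E'
from scipy.spatial.transform import Rotation as Rn
C=np.array([554.8,-234.4]); A=np.radians(44.3); EY=np.array([np.cos(A),np.sin(A)]); EX=np.array([EY[1],-EY[0]])
def report(x=0,y=0,z=0):
    o=get_obs(); R=Rn.from_rotvec(o["orientation"]).as_matrix(); p=np.array(o["ee_pos"])
    t=np.r_[C+x*EX+y*EY,z]
    print("t",round(o["t"],2),"port xyz",(p[:2]-C)@EX,(p[:2]-C)@EY,p[2],"yaw y",np.degrees(np.arctan2(R[1,1],R[0,1])),"tz",R[:,2],"w",o["width"],"F",np.round(o["ft_force"],1))
    print("q",np.round(o["qpos"],2),"shift to target",np.round(R.T@(t-p),1))
E
python3 -c "from h import *; report(0,66,222)"
```

```text
t 1.9 port xyz -850.9244916026344 317.2665670038507 222.70381518931023 yaw y 45.61482513927475 tz [ 1.53537171e-05  2.20210198e-05 -1.00000000e+00] w 51.228540809137314 F [-0.1 -1.3 -0.5]
q [ 1.25  0.42  1.63 -0.    1.09  0.45] shift to target [-8.449e+02 -2.707e+02  7.000e-01]
```

Call:
jog_arm(
  increments=[0,0,1.3,0,0,0,0,0,0,0,-40,-12,0,0,0,0,0,-53,-15.6,0,0,0,0,0,-53,-15.6,0,0,0,0,0,-53,-15.6,0,0,0,0,0,-53,-15.6,0,0,0,0,0,-53,-15.6,0,0,0,0,0,-53,-15.6,0,0,0,0,0,-53,-15.6,0,0,0,0,0,-53,-15.6,0,0,0,0,0,-53,-15.6,0,0,0,0,0,-53,-15.6,0,0],
)

```text
t: 3.4
ee_pos: [465.6, 68.9, 223.0]
orientation: [1.219, 2.894, 0.001]
ft_force: [0.5, 1.0, -0.7]
width: 0.2
grasp_force: 0.0
```

```bash
python3 -c "from h import *; report(0,66,222)"
```

```text
t 3.4 port xyz -279.3226021301498 148.00147866359333 223.0388589550733 yaw y 44.31424586156034 tz [ 9.48741950e-04  2.23030862e-04 -9.99999525e-01] w 0.17858256147708693 F [ 0.5  1.  -0.7]
q [ 0.12  0.19  1.96  0.    0.99 -0.65] shift to target [-279.3  -82.1    1.1]
```

Call:
jog_arm(
  increments=[0,0,0,-50,-15,0,0,0,0,0,-50,-15,0,0,0,0,0,-50,-15,0,0,0,0,0,-50,-15,0,0,0,0,0,-50,-13,0,0,0,0,0,-29,-9,0,0,0,0,0,0,0,0,0,0,0,0,0,0,0,0],
)

```text
t: 4.4
ee_pos: [600.0, -185.7, 222.4]
orientation: [-1.22, -2.894, -0.0]
ft_force: [-0.6, -0.3, -0.0]
width: 0.5
grasp_force: 0.0
```

```bash
python3 - <<'E'
from h import *
report(0,66,122)
im=get_image("scene"); p=cv2.resize(im["pixels"][130:310,150:390],None,fx=3,fy=3); cv2.imwrite("pics/s1.png",p)
E
```

```text
t 4.4 port xyz -3.267540224540081 66.3413068081206 222.37050378811543 yaw y 44.27178054815458 tz [-1.00171999e-03  6.23472587e-04 -9.99999304e-01] w 0.466182402604046 F [-0.6 -0.3 -0. ]
q [-0.32  0.43  1.62  0.    1.09 -1.09] shift to target [ -3.4  -0.3 100.4]
```

View pics/s1.png

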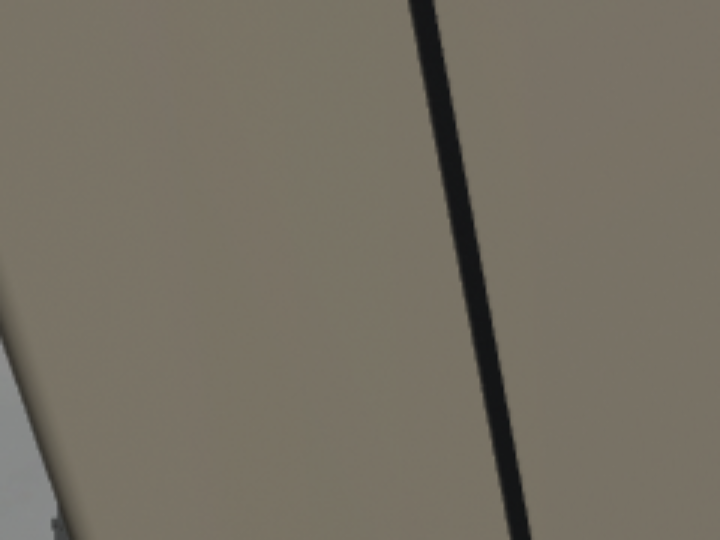

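The arm fills the scene crop and hides the port, so this picture can't guide the approach. I'll go on using the measured pose and the force reading: descend beside the lever.

Call:
jog_arm(
  increments=[0,0,0,-3,0,30,0,0,0,0,0,0,30,0,0,0,0,0,0,25,0,0,0,0,0,0,15,0,0,0,0,0,0,0,0,0,0,0,0,-10,0,0,0,0,0,0,-8,0,0],
)

```text
t: 5.32
ee_pos: [589.9, -201.9, 123.8]
orientation: [1.221, 2.893, -0.0]
ft_force: [0.1, -1.3, 0.3]
width: 0.2
grasp_force: 0.0
```

```bash
python3 - <<'E'
from h import *
report(0,-55,122)
im=get_image("top"); p=cv2.resize(im["pixels"][80:280,180:400],None,fx=2.5,fy=2.5); cv2.imwrite("pics/t1.png",p)
E
```

```text
t 5.33 port xyz 1.2341927475276684 47.870161303232194 123.78996953378669 yaw y 44.24033346725261 tz [ 1.52486476e-03 -6.51668493e-04 -9.99998625e-01] w 0.1800993239552884 F [ 0.1 -1.3  0.3]
q [-0.35  0.54  1.7  -0.    0.9  -1.12] shift to target [   1.1 -102.9    1.7]
```

View pics/t1.png

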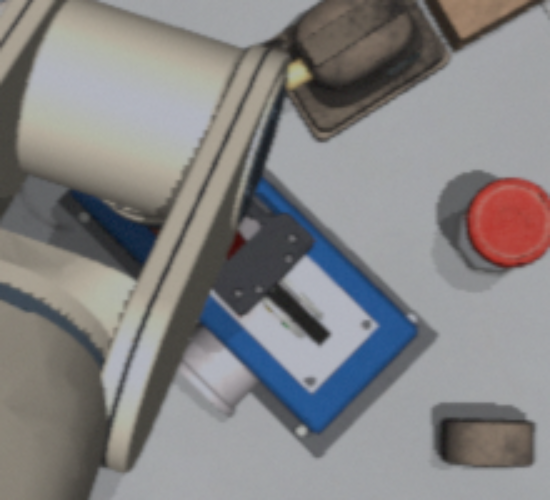

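The gripper body (265,263) sits above the lever slot, with a sliver of the red grip showing at (235,240), as expected. The jar and tape are clear. Next is the push.

Call:
jog_arm(
  increments=[0,0,0,0,-8,0,0,0,0,0,0,-8,0,0,0,0,0,0,-8,0,0,0,0,0,0,-8,0,0],
)

```text
t: 5.88
ee_pos: [567.3, -224.1, 123.6]
orientation: [1.221, 2.893, -0.0]
ft_force: [-0.8, 0.3, -1.0]
width: 0.3
grasp_force: 0.0
```

Call:
jog_arm(
  increments=[0,0,0,0,-8,1,0,0,0,0,0,-8,0,0,0,0,0,0,-8,0,0,0,0,0,0,-8,0,0],
)

```text
t: 6.38
ee_pos: [543.5, -246.3, 121.5]
orientation: [-1.222, -2.894, -0.0]
ft_force: [1.4, 1.1, -0.2]
width: 0.5
grasp_force: 1.4
```

```bash
python3 -c "from h import *; report(0,-58,122)"
```

```text
t 6.38 port xyz 0.5925465738448485 -16.39546984537143 121.50637653355001 yaw y 44.22491738120031 tz [-3.49758775e-04  1.55033677e-04 -9.99999927e-01] w 0.48720902987895004 F [ 1.4  1.1 -0.2]
q [-0.45  0.51  1.76 -0.    0.87 -1.22] shift to target [  0.5 -41.6  -0.5]
```

Call:
jog_arm(
  increments=[0,0,0,0,-8,0,0,0,0,0,0,-8,0,0,0,0,0,0,-8,0,0,0,0,0,0,-8,0,0],
)

```text
t: 6.88
ee_pos: [520.8, -268.4, 121.5]
orientation: [-1.221, -2.894, 0.0]
ft_force: [-0.2, -0.2, 0.3]
width: 0.4
grasp_force: 0.0
```

Call:
jog_arm(
  increments=[0,0,0,0,-4,0,0,0,0,0,0,-4,0,0,0,0,0,0,-2,0,0,0,0,0,0,0,0,0],
)

```text
t: 7.38
ee_pos: [513.9, -275.3, 121.7]
orientation: [1.222, 2.894, -0.0]
ft_force: [0.2, -1.2, -0.2]
width: 0.8
grasp_force: 0.0
```

```bash
python3 - <<'E'
from h import *
report(0,-58,122)
im=get_image("top"); p=cv2.resize(im["pixels"][80:280,180:400],None,fx=2.5,fy=2.5); cv2.imwrite("pics/t2.png",p)
E
```

```text
t 7.38 port xyz 0.7006298167397951 -57.8469895869062 121.72887730476533 yaw y 44.22506149151076 tz [ 5.26011255e-05 -7.94104902e-05 -9.99999995e-01] w 0.7808146769354167 F [ 0.2 -1.2 -0.2]
q [-0.51  0.5   1.79 -0.    0.86 -1.28] shift to target [ 0.7 -0.2 -0.3]
```

View pics/t2.png

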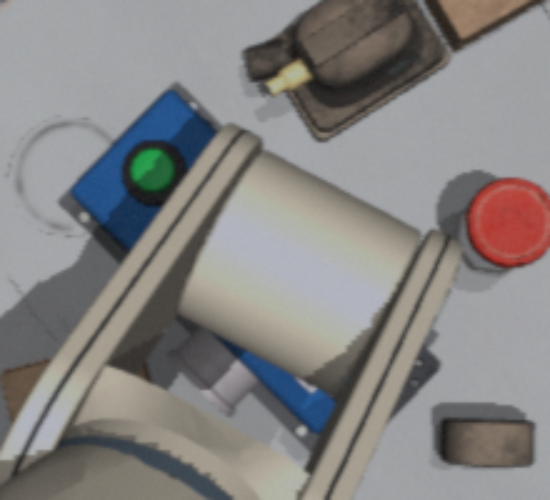

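The arm hides the lever here, and the force reads zero. I'll move back over the button at (152,172), which should clear the view of the lever.

Call:
jog_arm(
  increments=[0,0,0,0,20,0,0,0,0,0,0,36,-8,0,0,0,0,0,36,-8,0,0,0,0,0,36,-8,0,0,0,0,0,20,-4,0,0,0,0,0,0,0,0],
)

```text
t: 8.18
ee_pos: [621.0, -170.6, 149.7]
orientation: [1.218, 2.895, -0.0]
ft_force: [-0.4, 0.4, 0.2]
width: 0.9
grasp_force: 0.0
```

```bash
python3 - <<'E'
from h import *
np.set_printoptions(precision=1,suppress=True)
report(0,90,100)
for c in("top","scene"):
    im=get_image(c); P=im["pixels"]
    if c=="top": cv2.imwrite("pics/t3.png",cv2.resize(P[80:280,180:400],None,fx=2.5,fy=2.5))
    H,S,V=cv2.split(cv2.cvtColor(P,cv2.COLOR_BGR2HSV))
    D=world(im,((H<8)|(H>172))&(S>150)&(V>60)); xy=D[:,:2]-C; a,b=xy@EX,xy@EY
    k=(abs(a)<40)&(b>-150)&(b<80)&(D[:,2]>95); print(c,k.sum(), "y",np.percentile(b[k],[2,50,98]) if k.any() else "", "z",np.percentile(D[k,2],[2,50,98]) if k.any() else "")
E
```

```text
t 8.18 port xyz 0.54648744556183 91.91005231050015 149.7226926897748 yaw y 44.37225401747471 tz [ 0. -0. -1.] w 0.8549195158129884 F [-0.4  0.4  0.2]
q [-0.3  0.5  1.6 -0.   1.  -1.1] shift to target [ 0.6 -1.9 49.7]
top 249 y [-112.1  -93.6  -69.2] z [121.8 163.4 172.3]
scene 0 y  z
```

View pics/t3.png

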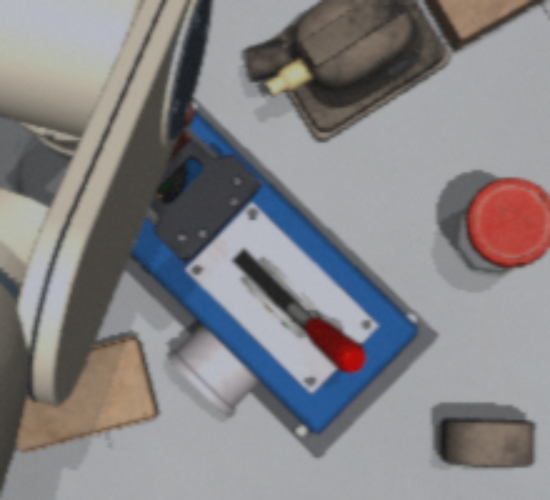

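The top view shows the red lever leaning fully towards -y, with its tip at (350,355) and a top height of 172 mm, the same as at off. That puts it at the stop. Next I'll press the button.

Call:
jog_arm(
  increments=[0,0,0,0,-2,25,0,0,0,0,0,0,20,0,0,0,0,0,0,4,0,0,0,0,0,0,4,0,0,0,0,0,0,2,0,0,0,0,0,0,0,0],
)

```text
t: 9.02
ee_pos: [618.7, -173.5, 95.2]
orientation: [1.221, 2.894, -0.0]
ft_force: [-1.7, -1.6, 2.7]
width: 0.4
grasp_force: 1.3
```

Call:
jog_arm(
  increments=[0,0,0,0,0,2,0,0,0,0,0,0,0,0],
)

```text
t: 9.28
ee_pos: [618.9, -173.5, 93.1]
orientation: [1.221, 2.894, -0.0]
ft_force: [-1.7, -1.2, 4.5]
width: 0.3
grasp_force: 1.9
```

Call:
jog_arm(
  increments=[0,0,0,0,0,1.5,0,0,0,0,0,0,0,0],
)

```text
t: 9.52
ee_pos: [618.9, -173.5, 91.4]
orientation: [1.221, 2.894, -0.0]
ft_force: [-1.2, -1.4, 4.6]
width: 0.3
grasp_force: 2.4
```

Call:
jog_arm(
  increments=[0,0,0,0,0,1,0,0,0,0,0,0,0,0],
)

```text
t: 9.78
ee_pos: [618.9, -173.5, 91.3]
orientation: [1.221, 2.894, -0.0]
ft_force: [-4.1, -0.9, 11.2]
width: 0.3
grasp_force: 5.7
```

The button has bottomed: the force jumped to 11 N and the position stalled. I'll retreat straight up.

Call:
jog_arm(
  increments=[0,0,0,0,0,0,0,0,0,0,0,0,-8,0,0,0,0,0,0,-30,0,0,0,0,0,0,-50,0,0,0,0,0,0,-50,0,0,0,0,40,20,0,0,0,0,0,50,20,0,0,0,0,0,50,20,0,0,0,0,0,50,20,0,0,0,0,0,50,20,0,0,0,0,0,50,20,0,0,0,0,0,0,0,0,0],
)

```text
t: 11.28
ee_pos: [500.6, 121.1, 228.0]
orientation: [-1.215, -2.896, -0.001]
ft_force: [0.4, 0.2, -0.1]
width: 0.6
grasp_force: 0.0
```

```bash
python3 - <<'E'
from h import *
np.set_printoptions(precision=1,suppress=True)
report()
im=get_image("top"); P=im["pixels"]; cv2.imwrite("pics/t4.png",cv2.resize(P[40:290,120:440],None,fx=2.2,fy=2.2))
H,S,V=cv2.split(cv2.cvtColor(P,cv2.COLOR_BGR2HSV))
D=world(im,((H<8)|(H>172))&(S>150)&(V>60)); xy=D[:,:2]-C; a,b=xy@EX,xy@EY
k=(abs(a)<40)&(b>-150)&(b<80)&(D[:,2]>95); print(k.sum(),np.percentile(b[k],[2,50,98]),np.percentile(D[k,2],[2,50,98]))
G=world(im,(H>45)&(H<85)&(S>120)&(V>60)); G=G[np.linalg.norm(G[:,:2]-[619,-171],axis=1)<40]
print("green z",len(G),np.percentile(G[:,2],[5,50,95]) if len(G) else "")
E
```

```text
t 11.28 port xyz -292.2745377741704 209.54845545662374 228.01188291197278 yaw y 44.488888242771715 tz [-0.  0. -1.] w 0.6187154418344152 F [ 0.4  0.2 -0.1]
q [ 0.2  0.3  1.9  0.   1.  -0.6] shift to target [-291.8 -210.5  227.7]
251 [-112.1  -93.5  -69.1] [120.9 163.1 171.8]
green z 256 [ 90.5  97.2 100.5]
```

View pics/t4.png

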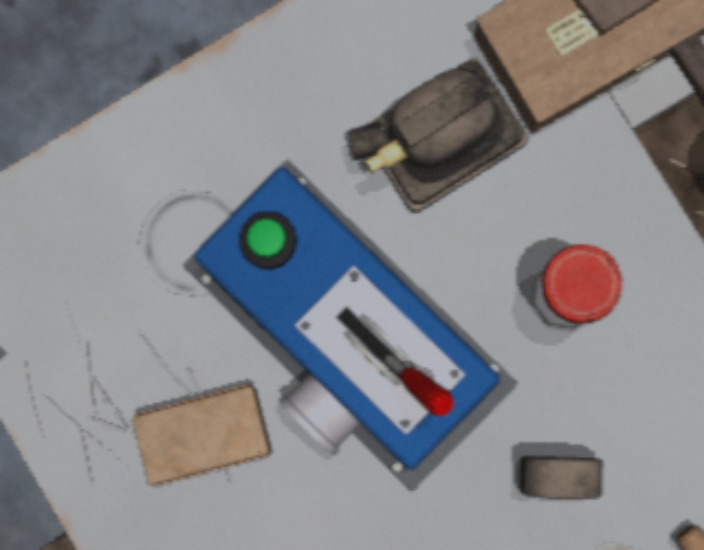

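The picture shows the lever fully over to -y (tip at 440,402) and the green button (267,238) back up at z ≈ 97 mm, its starting height. The sander, block, jar and tape appear unmoved, and the arm is clear.

```bash
python3 -c "from workcell import job; print(job.close_job())"
```

```text
the job is handed in; nothing more can be done
None
```

The job is handed in: I pushed the lever to the full-open stop, then pressed the start button fully down and let it come back up; the last picture confirmed both, with the loose items apparently unmoved and the arm clear, but the hand-in returned no verdict.

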